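# Move a lamp driver from the clamp to the test bay of a bench fixture

## Robot

A 7-joint arm with a two-finger parallel gripper is mounted at the origin on the work surface. World frame = base frame: x ahead of the robot, y to its left, z up, the work surface at z = 0. Lengths are in mm, angles in rad, forces in N, time in s.
With the tool pointing down it reaches from about 400 to 875 mm from the base axis. Payload 4.4 kg.
Tool frame: the origin (TCP) lies at the very end of the fingers, on their centre line; the grasp point (between the pads) lies ctrl.grip_depth behind it (ctrl.grip_depth is the distance from the TCP to the grasp point, in mm); y points along the fingers, x is the direction in which the jaws open and shut, and the axes are right-handed (so a half turn about y gives the same grasp; the last joint's range is limited). The gripper opens to 85 mm and grips with 20 to 120 N. Pads are 22 mm wide; open, the fingers measure 114 mm over their backs; the gripper's body (76 mm by 85 mm) begins 54 mm behind the grasp point. The pads swing forward as they close: fully open they stand 13 mm farther back than shut.
Start: joints at [-1.294, 0.628, 0.038, 1.517, -0.027, 0.996, -0.02], TCP at [218.458, 612.204, 231.313] pointing down, gripper open.
Joint ranges: [-3.06, 3.06], [-0.37, 2.12], [-1.25, 1.32], [0.18, 2.47], [-1.1, 4.24], [0.23, 1.98], [-2.94, 2.94]. Speed limits (rad/s): [2.57, 2.57, 3.14, 3.14, 3.14, 3.14, 3.14].

## Interface

Orientations are given as [roll, pitch, yaw] about the fixed x, y, z axes, in that order (R = Rz(yaw) Ry(pitch) Rx(roll)).
In Python, from cell import ctrl gives the robot as it stands.
- The arm moves only by the tool apply_moves, never from a script. Its argument "motion" is a list of rows, each a list of 5 numbers: the shift along the tool's x, y, z in cm, then the turn about the tool's y in rad, then the finger opening in cm, from 0 to 8.54. In form: [[tx, ty, tz, roll, hand], ...]. A call has 1 to 20 rows; each row is the pose to reach, as a shift and turn from the pose commanded when the call began, along the tool's axes at that moment; what a row does not reach only later rows make up. A row lasts 1/8 s, in which the tool goes at most 62.5 mm and 10.7 degrees, less where a joint would pass 70% of its speed; a pose out of reach is approached as far as the arm can. A call with a gripper value outside its range is refused whole. The fingers move at their own pace and stop on an object; the grip force is fixed at half the most. Time passes only in rows, so rows that repeat a pose let the fingers close. It gives the time, the measured TCP pose, the force and the opening at its end, in the units of the state.
- ctrl.read_state(): the state, without advancing time (a new reading comes with each control period).
- ctrl.get_image(name): name is "side" or "top" or "wrist"; returns a dict with "image" (480x640x3 uint8, red, green, blue), "vfov" (degrees; the focal length in pixels is half the picture's height over the tangent of half this angle, whatever the lens; pixels are square), "cx", "cy" (the principal point, pixels), "extrinsics" (4x4, takes a point from world to camera coordinates); the wrist camera has in their place "tool_from_camera" (4x4, takes a point from camera to tool coordinates, whose origin is the TCP and whose axes are the tool frame's). Camera axes: x right, y up, looking along -z (the intrinsics and any distortion apply to the point x, -y, -z); pixel columns grow to the right and rows downward; lengths in mm; the calibration is good to about 2 mm. A picture is of the moment at which its call begins: read the wrist's pose just before it. There is no depth.
- ctrl.finish_job(): hands the job in, once; it reports no verdict.
Trained networks look in a picture, given as the dict that the camera call returned (one of the last four; its "shot" number tells which), for a name from the list of things; names that differ only in an ending like _2 or _b are one class to them, and where a whole thing is asked for, a point or a joint stands for the part that bears it (a point fixed in the world has none). Each returns a list of dicts, best first, with "confidence" (0 to 1); they miss things now and then, are a little off and sometimes report something else, mostly with a low value. They report only what shows in the picture. A call takes as long as a camera call. They do not tell look-alikes from the thing itself.
- ctrl.search_frame(picture, query): "location" ([x, y, z] in mm, in world coordinates, good to about 4 mm: the middle of the surface that is visible of it).
- ctrl.mark_of(picture, query): "location" ([x, y, z] in mm, in world coordinates, good to about 4 mm: a listed point, or the origin of a listed thing).
The state is a dict: "clock": time; "qpos": joint angles; "qd": joint speeds; "tau": joint torques, N m; "eef_pos": TCP position; "tool_rot": TCP orientation; "force": force on the tool from outside, world axes, zero at the start; "torque": the same for the moment, N m; "width": finger opening in mm.
Only numpy, scipy, OpenCV 4.12 (cv2) and the standard library are available. Lean on these libraries where they do the work, as an engineer would, in place of code of your own. Each camera call takes 0.05 s, during which the arm holds its last target.

## Task

Swing the hold-down bar of the bench fixture up and right over until it rests open, then slide the finned lamp driver along its channel, without lifting it out, to the test end, so that its own edge lifts the hinged catch and the catch drops fully down behind it. Leave the bar open and the driver lying flat in the channel, shut in by the catch; do not touch the catch with the robot and leave the other things on the bench where they are.

Things in the scene. Friction and masses are not known exactly. Their poses are not given: they have to be found in the camera images.
- dock: Bench fixture, fixed: straight open-topped channel, steel floor, aluminium walls, 320 x 90 mm. Origin: centre of its underside, on the bench. x runs along the channel from the open clamping end (-160) to the test end (+160), y across, z up. Floor 8 mm above the bench; inner width 63 mm; walls 6 mm thick, tops 33 mm above the bench. Heights named here are above the bench; x, y are in this frame, mm.
- end_stop (a point): Middle of the face of the solid end stop that closes the channel's test end: fixture x=+156, y=0, 26 mm high. The stop itself is 44 mm high and 8 mm thick.
- driver: Lamp driver: aluminium case, fins along its top, flat ends, 90 x 60 x 36 mm (x, y, z), about 0.35 kg, loose, standing in the channel at the clamping end; origin: centre of its underside, its x along the fixture's x. At the start its centre is at about fixture x=-93 to -72, its front end under the bar. Fully home (front end on the end stop) its centre is at x=+111.
- bar (a joint): Hold-down bar, steel angle across the channel, hinged at the +y wall, rad: 0 = shut, level over the driver, its lip (fixture x -23 to -19, down to 26 mm high) blocking the driver; grows as it is lifted; 1.57 upright; 2.3 = resting open on its stop, leaning out beyond the +y wall. Falls shut by its weight (about 2 N at the grip rod) below about 1.4 rad, falls open by itself above about 1.75.
- bar_hinge (a point): Point on the bar's hinge axis, midway along the bar's 44 mm width: fixture x=-41, y=+45, 48.5 mm high. The axis runs along the fixture's x. Two hinge ears (x -62 to -20, up to 55 mm high) stand outside the +y wall.
- bar_grip (a point): On the bar's round black grip rod (12 mm diameter, 100 mm long, parallel to the hinge axis, 145 mm from it): rod centre, on its free end towards -x, 31 mm from the bar's middle, where a 20 mm wide steel neck joins it. Shut: fixture x=-72, y=-100, 48.5 mm high, nothing within 50 mm to either side along y. The rod can turn between fingers about its own axis.
- catch (a joint): Gravity catch, flat steel arm 58 x 20 x 6 mm, rad: 0 = down (leaning 25 degrees, tip towards the test end); grows as the tip rises; 0.3 lying on the driver. Swings freely; spans only y=+11 to +31, the rest of the channel is open above for fingers. The driver's front edge lifts it (under 3 N); it drops behind the driver once the driver's rear end is past fixture x=+58 (driver centre +103).
- catch_pivot (a point): Point on the catch's pivot axis, mid-width of the arm: fixture x=0, y=+21, 55 mm high; axis along the fixture's y. Its 8 mm shaft comes from a bracket (x -12 to +12, up to 64 mm high) outside the +y wall and reaches in over the channel to y=+11.5.
- catch_tip (a point): Middle of the end face of the catch arm; when down, fixture x=+53, y=+21, 30.5 mm high.
- bezel: Bystander: black plastic lamp ring, 80 mm across, 16 mm high, lying on the bench beyond the test end; origin at the centre of its underside.
- driver_tool: Bystander: screwdriver 170 mm long lying on the bench on the +y side of the fixture; origin at its middle on the underside.
- projector: Bystander: round dark steel lamp unit with a glass lens on top, 68 mm across, 52 mm high, on the +y side of the fixture; origin at the centre of its underside.
- jar: Bystander: small white jar, 48 mm across, 55 mm high, on the +y side of the fixture near the clamping end; origin at the centre of its underside.
Not all that is in view belongs to the job. What is shaped like the driver but green is not meant.

How it is judged (in metres and radians):
On the way, in this order (a step that is already met when the one before it is completed fails the run):
1. the hold-down bar is swung over and rests open, the driver still at the clamping end (value of joint bar above 2.1 rad and x of driver in the frame of dock below -0.05 m), for 0.2 s.
2. the driver, flat in its channel, lifts the catch and passes beneath it (contact force between driver and catch above 0.02 N and value of joint catch above 0.2 rad and z of driver in the frame of dock below 0.014 m), for 0.1 s.
At the end, for the whole second after the job is handed in: The bar rests open (beyond 2.1 rad); the catch is down (below 0.08 rad) behind the driver, whose centre is 95 to 115 mm from the fixture's centre towards the test end, lying flat on the channel floor (within 5 mm and 0.08 rad) and at rest (value of joint bar above 2.1 rad and value of joint catch below 0.08 rad and x of driver in the frame of dock between 0.095 and 0.115 m and z of driver in the frame of dock below 0.013 m and angle between driver's own z axis and vertical below 0.08 rad and linear speed of driver below 0.02 m/s); the robot touches nothing.
It fails at once if the robot touches the catch (contact force between any of the fingers, the arm and catch above 0.5 N).
It fails at once if the driver is lifted out of its channel (z of driver in the frame of dock above 0.033 m).
It fails at once if a bystander is moved by more than 20 mm (distance of any of bezel, driver_tool, projector, jar from where it was at the start of the episode above 0.02 m).
It also fails if it takes over 62 s, if anything falls off the work surface, if the arm or the gripper's body presses on something with over 40 N, if the wrist force passes 120 N, or if a joint passes its speed limit or range.

## Working session

There is one attempt and no reset: what is moved stays moved. The work goes in short steps, Python scripts to look and compute and a tool call to move; the robot and the scene stay as the last step left them, time stands still between calls to the robot, and variables do not carry over. Pictures are saved under pics/ and viewed, and the job is handed in when it is done.

Besides the shell and the picture viewer there is one more tool, called as name(argument=value, ...), one argument or row to a line, values as JSON. apply_moves: Moves the arm, as the interface text tells. Its arguments: {"type":"object","properties":{"motion":{"type":"array","items":{"type":"array","items":{"type":"number"}}}},"required":["motion"]}

```bash
ls; mkdir -p pics
cat > h.py <<'E'
import numpy as np, cv2
from cell import ctrl
from scipy.spatial.transform import Rotation as R
def save(p,n): cv2.imwrite('pics/'+n+'.png',cv2.cvtColor(p['image'],cv2.COLOR_RGB2BGR))
E
python3 - <<'E'
from h import *
s=ctrl.read_state()
print(s['clock'],ctrl.grip_depth,s['eef_pos'],s['tool_rot'],s['width'],s['force'])
for c in ['side','top']:
    p=ctrl.get_image(c); save(p,c+'0')
    print(c,p['vfov'],p['cx'],p['cy'],[k for k in p])
    for q in ['dock','end_stop','driver','bar_hinge','bar_grip','catch_pivot','catch_tip','bezel','driver_tool','projector','jar']:
        print(q,[(np.round(d['location']),round(d['confidence'],2)) for d in ctrl.mark_of(p,q)][:3])
E
```

```text
pics
0.0 18.700000000000003 [218.2267218  611.59055334 230.37554855] [-1.57081491  0.00193623  1.22799182] 85.15000375222417 [-0.08995598 -0.48008089  0.47492173]
side 54.52587297432191 316.8180500746611 242.30592775760815 ['image', 'vfov', 'cx', 'cy', 'extrinsics', 'shot']
dock [(array([541., -48.,   4.]), 0.68)]
end_stop [(array([ 537., -206.,   27.]), 0.93)]
driver [(array([436., 181.,   3.]), 0.96), (array([543.,  32.,   7.]), 0.75), (array([567., 228.,  -1.]), 0.65)]
bar_hinge [(array([586., -13.,  49.]), 0.81), (array([712., -58.,  -3.]), 0.65)]
bar_grip [(array([443.,  31.,  46.]), 0.9)]
catch_pivot [(array([561., -46.,  53.]), 0.93)]
catch_tip [(array([ 559., -101.,   26.]), 0.85)]
bezel [(array([ 573., -305.,    2.]), 0.74)]
driver_tool [(array([712., -55.,  -0.]), 0.73)]
projector [(array([ 648., -224.,    2.]), 0.66)]
jar [(array([697., 108.,  -0.]), 0.72)]
top 57.897346946492426 317.62201062880723 235.68729740444252 ['image', 'vfov', 'cx', 'cy', 'extrinsics', 'shot']
dock [(array([540., -48.,  -4.]), 0.91), (array([708., -52.,   3.]), 0.53), (array([444.,  30.,  46.]), 0.26)]
end_stop [(array([ 534., -205.,   25.]), 0.63)]
driver [(array([544.,  33.,   8.]), 0.94), (array([440., 183.,   1.]), 0.94)]
bar_hinge [(array([588.,  -6.,  50.]), 0.74)]
bar_grip [(array([443.,  31.,  46.]), 0.92)]
catch_pivot [(array([ 573., -304.,   -2.]), 0.74), (array([565., -98.,  32.]), 0.68), (array([562., -47.,  56.]), 0.56)]
catch_tip [(array([ 566., -100.,   33.]), 0.88), (array([ 537., -204.,   24.]), 0.2)]
bezel [(array([ 570., -303.,    1.]), 0.81), (array([560., -47.,  54.]), 0.34)]
driver_tool [(array([706., -51.,   5.]), 0.77)]
projector [(array([ 649., -224.,   -0.]), 0.72)]
jar [(array([694., 108.,  -5.]), 0.72)]
```

View pics/side0.png

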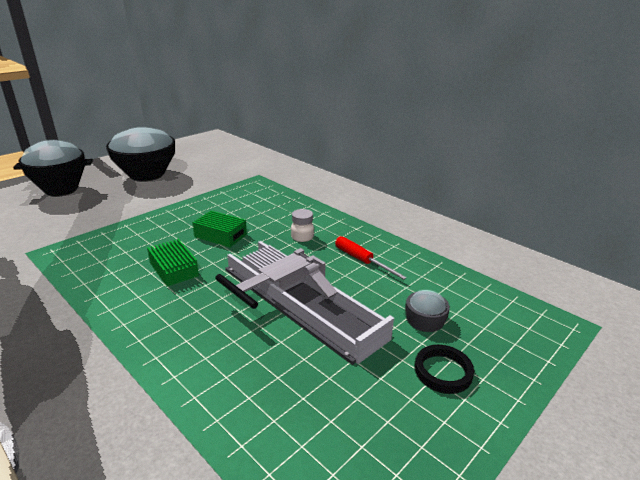

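View pics/top0.png

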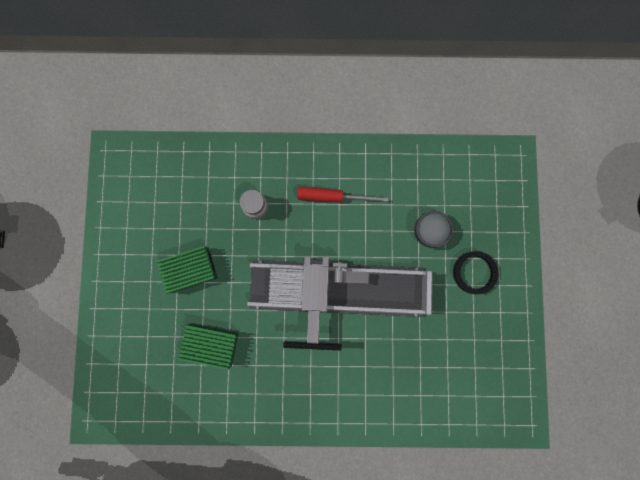

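Among the look-alikes, the green blocks at top (187,270) and (208,345) are decoys. The grey finned block in the channel at (287,287), under the bar, fits the description. I'll fit the fixture pose and confirm it on crops.

```bash
cat >> h.py <<'E'
from scipy.optimize import least_squares
def project(p,X):
    X=np.atleast_2d(X); E=p['extrinsics']; c=X@E[:3,:3].T+E[:3,3]
    f=p['image'].shape[0]/2/np.tan(np.radians(p['vfov'])/2)
    return np.c_[p['cx']+f*c[:,0]/-c[:,2], p['cy']-f*c[:,1]/-c[:,2]]
def fw(d,P):
    P=np.atleast_2d(np.array(P,float)); c,s=np.cos(d[2]),np.sin(d[2])
    return np.c_[d[0]+c*P[:,0]-s*P[:,1], d[1]+s*P[:,0]+c*P[:,1], P[:,2]]
E
python3 - <<'E'
from h import *
M={'dock':(0,0,0),'end_stop':(156,0,26),'bar_hinge':(-41,45,48.5),'bar_grip':(-72,-100,48.5),'catch_pivot':(0,21,55),'catch_tip':(53,21,30.5)}
A=[];B=[]; ims={}
for c in ['side','top']:
    p=ctrl.get_image(c); ims[c]=p
    for q in M:
        for d in ctrl.mark_of(p,q):
            e=np.array(d['location'])
            g=fw([540,-48,-1.59],M[q])[0]
            if np.linalg.norm(e-g)<25: A.append(M[q]);B.append(e);break
A=np.array(A);B=np.array(B)
r=least_squares(lambda d:((fw(d,A)-B)[:,:2]).ravel(),[540,-48,-1.59],x_scale=[1,1,.01],loss='soft_l1',f_scale=3)
d=r.x; print(d,np.round(fw(d,A)-B,1))
np.save('dock.npy',d)
for c,p in ims.items():
    im=p['image'].copy()
    dr=[np.linspace(a,b,2) for a,b in []]
    S=4; 
    pts=project(p,fw(d,[(x,y,z) for x in(-160,160) for y in (-45,45) for z in(0,)]+[(x,y,33) for x in(-160,156) for y in(-31.5,31.5,-37.5,37.5)]+[(156,0,26),(-41,45,48.5),(-72,-100,48.5),(0,21,55),(53,21,30.5),(-91,-100,48.5),(9,-100,48.5)]))
    x0,y0=(np.array([220,225]) if c=='side' else np.array([235,235]))
    x0,y0={'side':(205,225),'top':(237,240)}[c]
    w,h=200,140
    im=cv2.resize(im[y0:y0+h,x0:x0+w],None,fx=4,fy=4,interpolation=cv2.INTER_CUBIC)
    p2={'image':im}
    for u,v in pts: cv2.circle(im,(int((u-x0+.5)*4),int((v-y0+.5)*4)),3,(255,0,0),-1)
    save(p2,'fit_'+c)
E
```

```text
[542.22206682 -45.81261473  -1.60041518] [[ 0.2 -1.2 -0.8]
 [ 2.7  3.4 -0.9]
 [-0.7 -1.5 -0.9]
 [ 1.  -1.7  2.7]
 [ 3.3  2.7  2.7]
 [ 1.3  2.   2.4]
 [-1.6  1.   2. ]
 [ 0.8 -2.  -0.5]
 [-1.6 -0.2  0.3]
 [-1.4 -0.3 -0.4]
 [-5.6 -0.7 -2.3]]
```

View pics/fit_side.png

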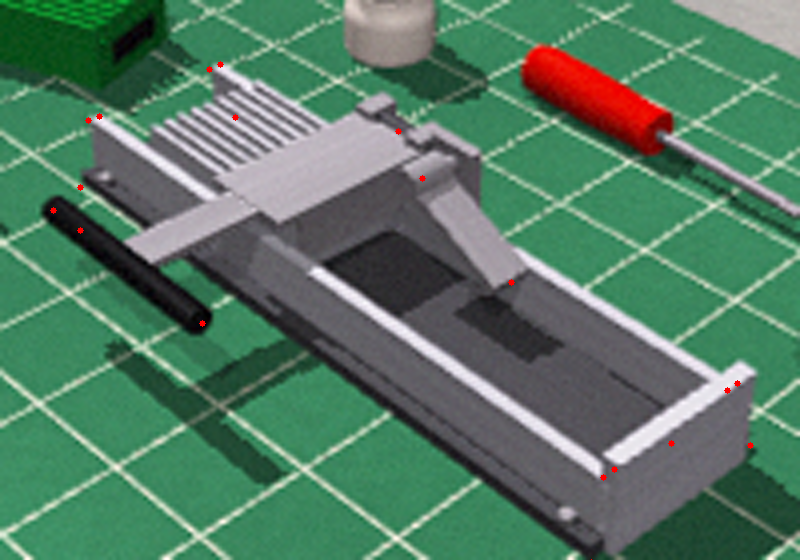

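View pics/fit_top.png

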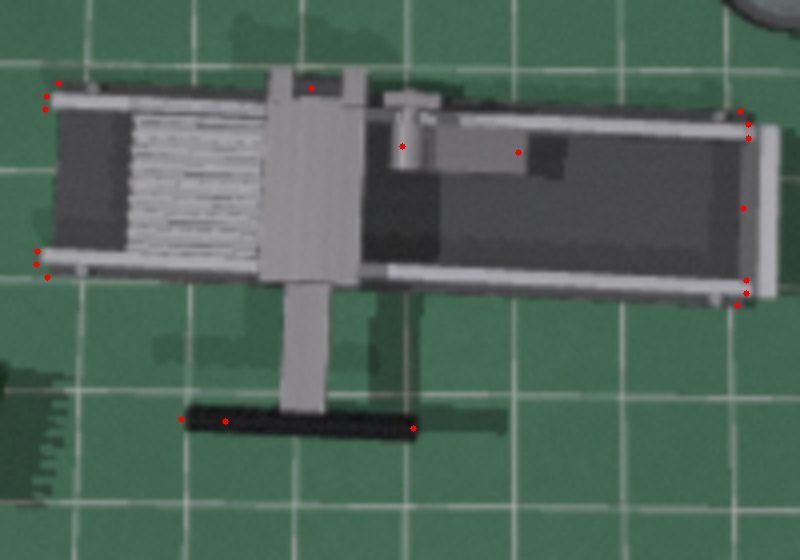

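```bash
cat >> h.py <<'E'
D=np.array([542.2,-46.6,-1.600])
def todelta(target_w,yaw,s=None):
    s=s or ctrl.read_state()
    Rm=R.from_euler('xyz',s['tool_rot']).as_matrix()
    t=Rm.T@(np.array(target_w)-s['eef_pos'])
    Rt=R.from_euler('xyz',[-np.pi/2,0,yaw]).as_matrix()
    rv=R.from_matrix(Rm.T@Rt).as_rotvec()
    return np.round(t/10,2),np.round(rv,3)
E
python3 - <<'E'
from h import *
s=ctrl.read_state()
g=fw(D,(-72,-100,48.5))[0]; print(g,s['eef_pos'],s['clock'],s['qpos'])
print(todelta([g[0],g[1],140],D[2]+np.pi/2))
p=ctrl.get_image('top'); 
# driver rear end from top crop pixel (130,~185)/4
f=240/np.tan(np.radians(p['vfov'])/2);E=p['extrinsics']
for uv in [(237+130/4,240+185/4),(237+187/4,240+418/4),(237+416/4,240+428/4)]:
    z=44 if uv[0]<270 and uv[1]<300 else 48.5
    ray=E[:3,:3].T@np.array([(uv[0]-p['cx'])/f,-(uv[1]-p['cy'])/f,-1]);o=-E[:3,:3].T@E[:3,3]
    w=o+ray*(z-o[2])/ray[2]; c,sn=np.cos(D[2]),np.sin(D[2]);q=w[:2]-D[:2]
    print(w,'fix',c*q[0]+sn*q[1],-sn*q[0]+c*q[1])
E
```

```text
[444.3450053   28.28925165  48.5       ] [218.45021414 612.21098185 231.28951287] 1.9 [-1.29380421  0.62843941  0.0384903   1.51739428 -0.02700549  0.99628586
 -0.01997875]
(array([-47.4 ,   9.13, -40.9 ]), array([-0.   ,  1.257, -0.   ]))
[544.42029557  72.36572816  44.        ] fix -118.97983310997334 -1.2543935895466625
[444.7642625  44.9808326  48.5      ] fix -88.6967058200969 -100.0683077639941
[441.56742671 -53.97881044  48.5       ] fix 10.314087207068777 -100.37420612958319
```

apply_moves(
  motion=[
    [-7,1,-6,0.18,5],
    [-14,2,-12,0.36,5],
    [-21,3.5,-18,0.54,5],
    [-28,5,-24,0.72,5],
    [-35,6.5,-30,0.9,5],
    [-42,8,-36,1.08,5],
    [-47.4,9.1,-40.9,1.257,5],
    [-47.4,9.1,-40.9,1.257,5],
    [-47.4,9.1,-40.9,1.257,5],
    [-47.4,9.1,-40.9,1.257,5],
    [-47.4,9.1,-40.9,1.257,5],
    [-47.4,9.1,-40.9,1.257,5],
    [-47.4,9.1,-40.9,1.257,5],
    [-47.4,9.1,-40.9,1.257,5],
  ],
)

```text
clock: 3.7
eef_pos: [444.0, 30.2, 140.5]
tool_rot: [-1.57, 0.0, -0.025]
force: [0.3, -0.1, -0.3]
width: 50.3
```

Run:
```python
from h import *
s=ctrl.read_state()
g=fw(D,(-72,-100,48.5))[0]; print(s['eef_pos'],s['tool_rot'],s['clock'],s['qpos'],s['width'])
print(todelta([g[0],g[1],29],D[2]+np.pi/2))
p=ctrl.get_image('wrist'); save(p,'w1'); print([ (d['location'],d['confidence']) for d in ctrl.mark_of(p,'bar_grip')],g)
```

```text
[444.00574312  30.17179932 140.45898407] [-1.57013988e+00  4.42407704e-05 -2.54938257e-02] 3.7 [-0.32939616  0.51151261  0.28154036  2.16580721 -0.28965089  0.4988774
  0.14812572] 50.329153053797874
(array([ 0.04, 11.15, -0.19]), array([-0.001,  0.004, -0.   ]))
[([441.6, 29.4, 46.5], 0.63)] [444.3450053   28.28925165  48.5       ]
```

View pics/w1.png

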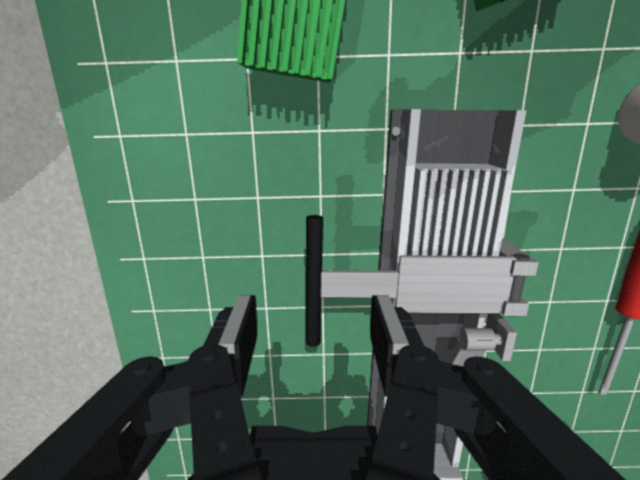

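The wrist view shows the rod (314,215–345) centred between the open fingers. Next I go down and grip it.

apply_moves(
  motion=[
    [0,3,-0.1,0.0,5],
    [0,6,-0.2,0,5],
    [0,9,-0.2,0,5],
    [0,11.1,-0.2,0,5],
    [0,11.1,-0.2,0,5],
    [0,11.1,-0.2,0,5],
    [0,11.1,-0.2,0,2.5],
    [0,11.1,-0.2,0,0.5],
    [0,11.1,-0.2,0,0.5],
    [0,11.1,-0.2,0,0.5],
    [0,11.1,-0.2,0,0.5],
  ],
)

```text
clock: 5.18
eef_pos: [444.4, 26.4, 30.1]
tool_rot: [-1.57, -0.001, -0.029]
force: [-0.3, -0.6, 6.4]
width: 9.7
```

Run:
```python
from h import *
s=ctrl.read_state()
print(s['eef_pos'],s['tool_rot'],s['qpos'],s['width'],s['force'])
p=ctrl.get_image('side'); save({'image':cv2.resize(p['image'][200:360,180:400],None,fx=3.5,fy=3.5)},'s1')
for th in np.linspace(0,2.28,16): print(round(th,2),np.round([14.5*(1-np.cos(th)),-14.5*np.sin(th)],1))
```

```text
[444.429246    26.41779202  30.06109986] [-1.57007317e+00 -7.92806806e-04 -2.93374722e-02] [-0.26759311  0.73956478  0.21517032  2.22735107 -0.67000918  0.23484944
  0.51952413] 9.730890633249086 [-0.33518902 -0.64135477  6.4384668 ]
0.0 [ 0. -0.]
0.15 [ 0.2 -2.2]
0.3 [ 0.7 -4.3]
0.46 [ 1.5 -6.4]
0.61 [ 2.6 -8.3]
0.76 [  4. -10.]
0.91 [  5.6 -11.5]
1.06 [  7.5 -12.7]
1.22 [  9.5 -13.6]
1.37 [ 11.6 -14.2]
1.52 [ 13.8 -14.5]
1.67 [ 16.  -14.4]
1.82 [ 18.1 -14. ]
1.98 [ 20.2 -13.3]
2.13 [ 22.2 -12.3]
2.28 [ 23.9 -11. ]
```

View pics/s1.png

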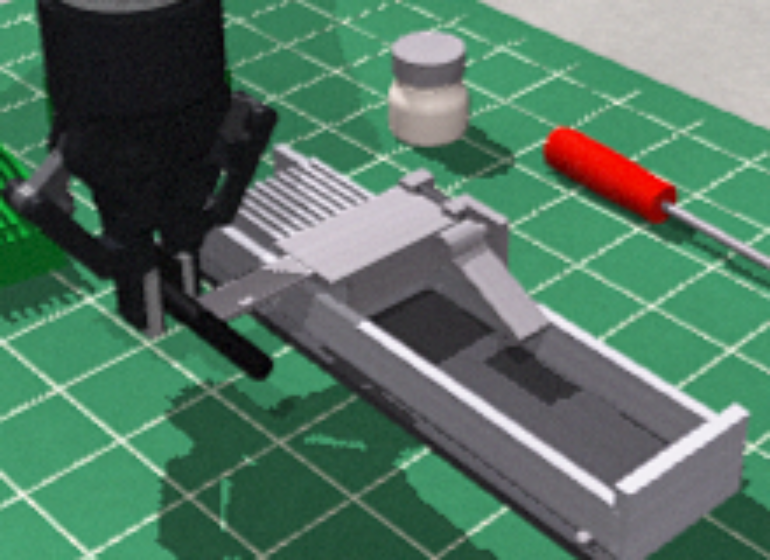

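apply_moves(
  motion=[
    [0.1,-1.4,0,0,0.5],
    [0.4,-3.2,0,0,0.5],
    [0.9,-5.0,0,0,0.5],
    [1.5,-6.4,0,0,0.5],
    [2.3,-7.8,0,0,0.5],
    [3.2,-9.1,0,0,0.5],
    [4.2,-10.2,0,0,0.5],
    [5.3,-11.2,0,0,0.5],
    [6.5,-12.1,0,0,0.5],
    [7.9,-12.9,0,0,0.5],
    [9.5,-13.6,0,0,0.5],
    [11.3,-14.1,0,0,0.5],
    [13.1,-14.4,0,0,0.5],
    [15,-14.5,0,0,0.5],
    [16.8,-14.3,0,0,0.5],
    [18.5,-13.9,0,0,0.5],
    [20.2,-13.3,0,0,0.5],
    [21.8,-12.5,0,0,0.5],
    [23.3,-11.5,0,0,0.5],
    [23.3,-11.5,0,0,0.5],
  ],
)

```text
clock: 7.72
eef_pos: [676.6, 18.2, 143.6]
tool_rot: [-1.572, 0.002, -0.03]
force: [-0.6, -2.8, 1.9]
width: 9.6
```

Run:
```python
from h import *
s=ctrl.read_state()
print(s['eef_pos'],s['tool_rot'],s['qpos'],s['width'],s['force'])
p=ctrl.get_image('side'); save({'image':cv2.resize(p['image'][120:360,180:460],None,fx=2.5,fy=2.5)},'s2')
```

```text
[676.59125447  18.22336686 143.62830279] [-1.57237246  0.00198277 -0.03013347] [-0.35155725  0.82038155  0.52041059  1.52328486 -0.47003775  0.92690273
  0.28766918] 9.643419003673596 [-0.62202901 -2.77353844  1.93467078]
```

View pics/s2.png

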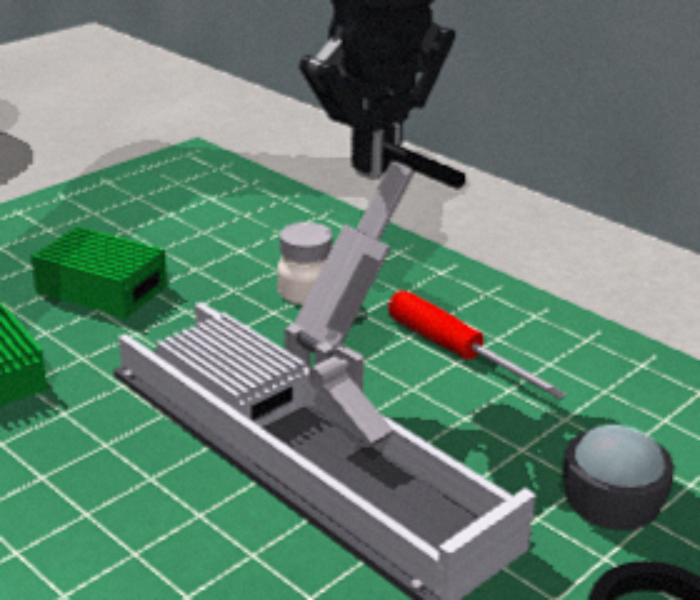

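The bar is swung over. The rod is still held and the driver is undisturbed. Now I release it and lift clear.

apply_moves(
  motion=[
    [0,0,0,0,3],
    [0,0,0,0,4],
    [0,0,0,0,5],
    [0,0,0,0,5],
    [0,-2,0,0,5],
    [0,-5,0,0,5],
    [0,-9,0,0,5],
    [0,-11,0,0,5],
    [0,-11,0,0,5],
    [0,-11,0,0,5],
  ],
)

```text
clock: 9.02
eef_pos: [676.7, 19.8, 253.9]
tool_rot: [-1.57, 0.001, -0.029]
force: [-0.5, 0.8, -0.3]
width: 50.0
```

Run:
```python
from h import *
s=ctrl.read_state()
print(s['eef_pos'],s['tool_rot'],s['width'],s['force'])
p=ctrl.get_image('side'); save({'image':cv2.resize(p['image'][120:360,180:460],None,fx=2.5,fy=2.5)},'s3')
for q in ['driver','bar_grip']: print(q,[(d['location'],d['confidence']) for d in ctrl.mark_of(p,q)])
t=ctrl.get_image('top'); save({'image':cv2.resize(t['image'][200:340,227:427],None,fx=4,fy=4,interpolation=cv2.INTER_CUBIC)},'t3')
for q in ['driver','bar_grip','dock','end_stop','catch_tip','catch_pivot']: print(q,[(d['location'],d['confidence']) for d in ctrl.mark_of(t,q)])
```

```text
[676.66192423  19.762074   253.88423212] [-1.57047254e+00  9.99358080e-04 -2.89779900e-02] 50.04252201089945 [-0.54652978  0.80916748 -0.27033362]
driver [([434.2, 183.7, 2.6], 0.96), ([543.0, 31.4, 6.5], 0.9), ([571.0, 226.9, -4.6], 0.69), ([687.7, 22.9, 154.4], 0.32)]
bar_grip [([684.7, 22.3, 155.7], 0.56)]
driver [([545.2, 33.6, 7.2], 0.86), ([535.6, -204.1, 21.7], 0.58)]
bar_grip [([686.5, 22.4, 154.9], 0.62)]
dock [([540.6, -50.2, -1.9], 0.73)]
end_stop [([536.3, -205.3, 22.6], 0.93)]
catch_tip [([564.3, -101.0, 35.5], 0.76)]
catch_pivot [([563.1, -47.6, 56.7], 0.86)]
```

View pics/s3.png

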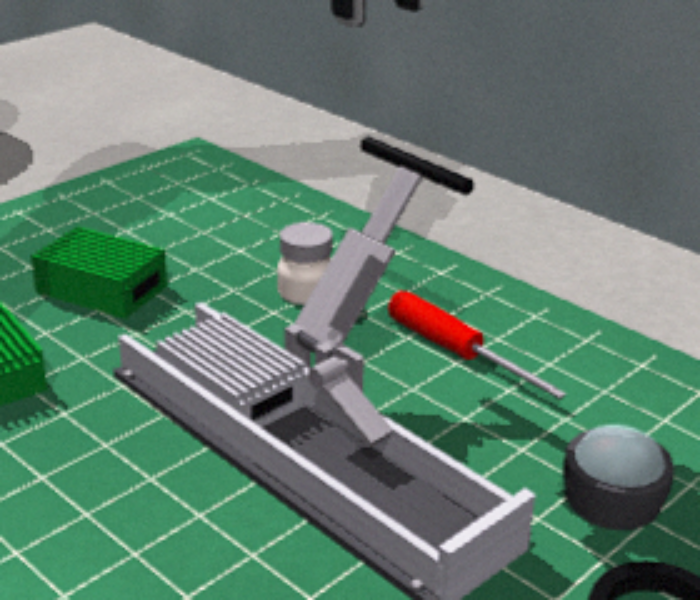

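View pics/t3.png

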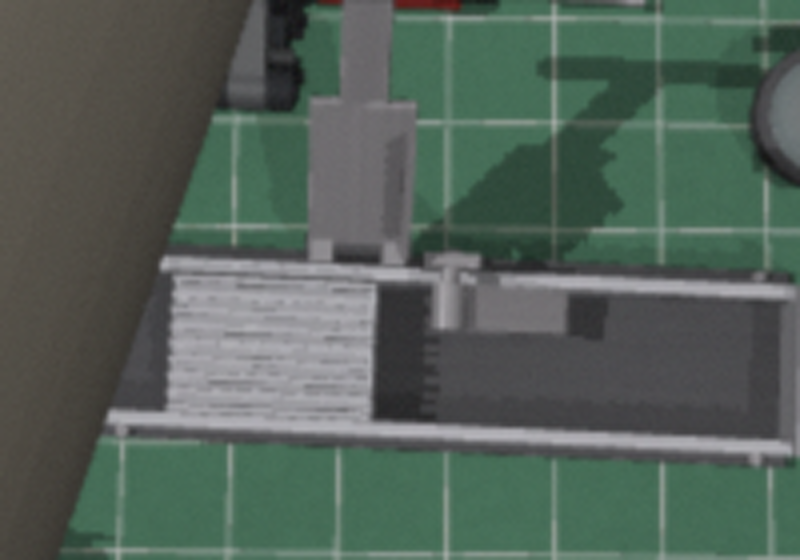

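The bar rests open: the rod is at fixture y≈142, z≈155, which is about 2.3 rad. The driver is at x≈-80. Next I compute the pushing pose.

```bash
sed -i 's/^D=.*/D=np.array([542.2,-47.5,-1.600])/' h.py
python3 - <<'E'
from h import *
y=D[2]+np.pi
for P in [(-153,-13,240),(-153,-13,80),(-153,-13,18),(50,-13,18)]:
    w=fw(D,P)[0]; print(P,w,todelta(w,y))
E
```

```text
(-153, -13, 240) [533.67307007 105.81435506 240.        ] (array([-14.59,   1.41,   8.21]), array([-0.   , -1.571, -0.   ]))
(-153, -13, 80) [533.67307007 105.81435506  80.        ] (array([-14.58,  17.41,   8.21]), array([-0.   , -1.571, -0.   ]))
(-153, -13, 18) [533.67307007 105.81435506  18.        ] (array([-14.58,  23.61,   8.21]), array([-0.   , -1.571, -0.   ]))
(50, -13, 18) [527.74556705 -97.09908636  18.        ] (array([-14.58,  23.61, -12.09]), array([-0.   , -1.571, -0.   ]))
```

apply_moves(
  motion=[
    [-3,0,1.5,-0.17,5],
    [-6,0,3,-0.34,4],
    [-9,0,5,-0.51,3],
    [-12,0.5,7,-0.68,2],
    [-14.6,1.4,8.2,-0.85,1],
    [-14.6,1.4,8.2,-1.02,0],
    [-14.6,1.4,8.2,-1.19,0],
    [-14.6,3,8.2,-1.36,0],
    [-14.6,6,8.2,-1.5,0],
    [-14.6,10,8.2,-1.57,0],
    [-14.6,14,8.2,-1.57,0],
    [-14.6,17.4,8.2,-1.57,0],
    [-14.6,17.4,8.2,-1.57,0],
    [-14.6,17.4,8.2,-1.57,0],
    [-14.6,17.4,8.2,-1.57,0],
  ],
)

```text
clock: 11.4
eef_pos: [534.9, 106.0, 81.9]
tool_rot: [-1.574, -0.001, 1.541]
force: [0.6, -0.3, 0.8]
width: -0.6
```

Run:
```python
from h import *
s=ctrl.read_state()
print(s['eef_pos'],s['tool_rot'],s['qpos'],s['width'],s['force'])
w=fw(D,(-153,-13,18))[0]; print(w,todelta(w,D[2]+np.pi))
p=ctrl.get_image('side'); save({'image':cv2.resize(p['image'][120:360,180:460],None,fx=2.5,fy=2.5)},'s4')
p=ctrl.get_image('wrist'); save(p,'w4')
```

```text
[534.87742981 105.97982392  81.90465128] [-1.57379975e+00 -7.82162994e-04  1.54091294e+00] [-0.31991012  0.69848833  0.11131984  1.94194924 -0.14793645  0.50574068
  1.43581399] -0.5738283167912979 [ 0.58115736 -0.28861763  0.82323291]
[533.67307007 105.81435506  18.        ] (array([-0.03,  6.39,  0.14]), array([ 0.003, -0.001,  0.001]))
```

View pics/s4.png

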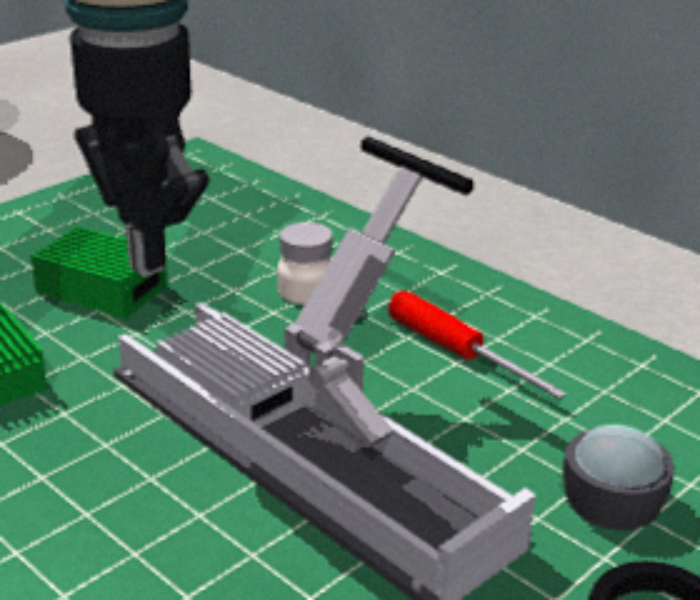

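View pics/w4.png

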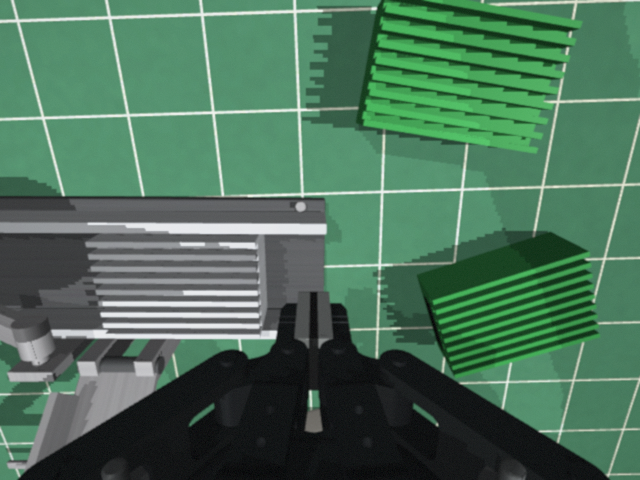

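apply_moves(
  motion=[
    [0,2,0.1,0,0],
    [0,4,0.1,0,0],
    [0,5.5,0.1,0,0],
    [0,6.4,0.1,0,0],
    [0,6.4,0.1,0,0],
    [0,6.4,0.1,0,0],
  ],
)

```text
clock: 12.25
eef_pos: [533.0, 105.8, 16.7]
tool_rot: [-1.572, -0.0, 1.541]
force: [-0.4, 0.3, -0.5]
width: 0.0
```

Run:
```python
from h import *
s=ctrl.read_state()
print(s['eef_pos'],s['tool_rot'],s['force'])
c,sn=np.cos(D[2]),np.sin(D[2]);q=s['eef_pos'][:2]-D[:2]; print('fix',c*q[0]+sn*q[1],-sn*q[0]+c*q[1])
print(todelta(fw(D,(0,-13,18))[0],D[2]+np.pi))
p=ctrl.get_image('side'); save({'image':cv2.resize(p['image'][180:360,180:400],None,fx=3.3,fy=3.3)},'s5')
p=ctrl.get_image('wrist'); save(p,'w5')
```

```text
[533.00604284 105.82756976  16.73427616] [-1.57156907e+00 -1.85453221e-04  1.54098807e+00] [-0.4131628   0.2584292  -0.46595528]
fix -152.9937321920971 -13.66712867540122
(array([-15.3 ,  -0.13,  -0.08]), array([ 0.001, -0.001,  0.   ]))
```

View pics/s5.png

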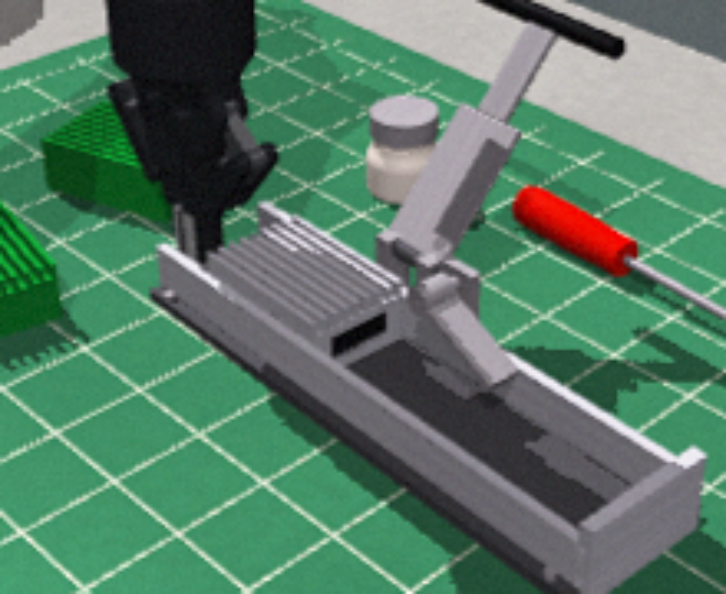

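View pics/w5.png

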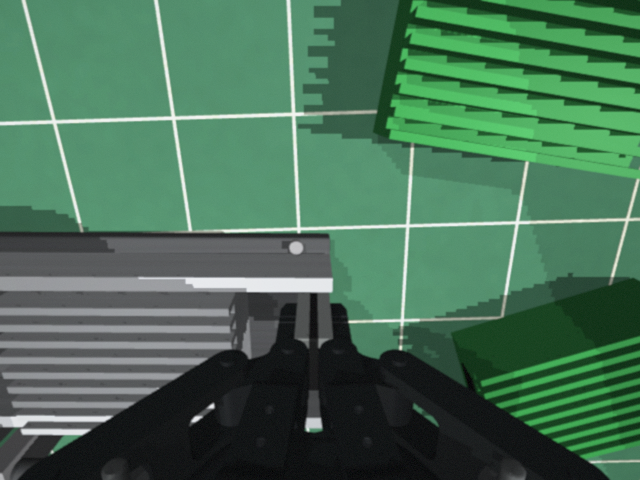

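apply_moves(
  motion=[
    [-0.7,-0.1,0,0,0],
    [-1.4,-0.1,0,0,0],
    [-2.1,-0.1,0,0,0],
    [-2.8,-0.1,0,0,0],
    [-3.5,-0.1,0,0,0],
    [-4.2,-0.1,0,0,0],
    [-4.9,-0.1,0,0,0],
    [-5.6,-0.1,0,0,0],
    [-6.3,-0.1,0,0,0],
    [-7,-0.1,0,0,0],
    [-7.7,-0.1,0,0,0],
    [-8.4,-0.1,0,0,0],
    [-9.1,-0.1,0,0,0],
    [-9.8,-0.1,0,0,0],
    [-10.5,-0.1,0,0,0],
    [-11.2,-0.1,0,0,0],
    [-12,-0.1,0,0,0],
    [-12,-0.1,0,0,0],
  ],
)

```text
clock: 14.6
eef_pos: [529.0, -15.9, 17.2]
tool_rot: [-1.571, 0.001, 1.539]
force: [0.4, -0.7, 1.0]
width: -0.1
```

```bash
cat >> h.py <<'E'
def fix():
    s=ctrl.read_state();c,sn=np.cos(D[2]),np.sin(D[2]);q=s['eef_pos'][:2]-D[:2]
    print('t',s['clock'],'fix',c*q[0]+sn*q[1],-sn*q[0]+c*q[1],s['eef_pos'][2],'F',s['force'],s['tool_rot'])
E
python3 - <<'E'
from h import *
fix()
p=ctrl.get_image('side'); save({'image':cv2.resize(p['image'][180:360,200:420],None,fx=3.3,fy=3.3)},'s6')
p=ctrl.get_image('wrist'); save(p,'w6')
E
```

```text
t 14.6 fix -31.19890461406317 -14.131166577952353 17.22153919064773 F [ 0.37303421 -0.67151094  1.01210202] [-1.57084838e+00  1.19287476e-03  1.53912584e+00]
```

View pics/s6.png

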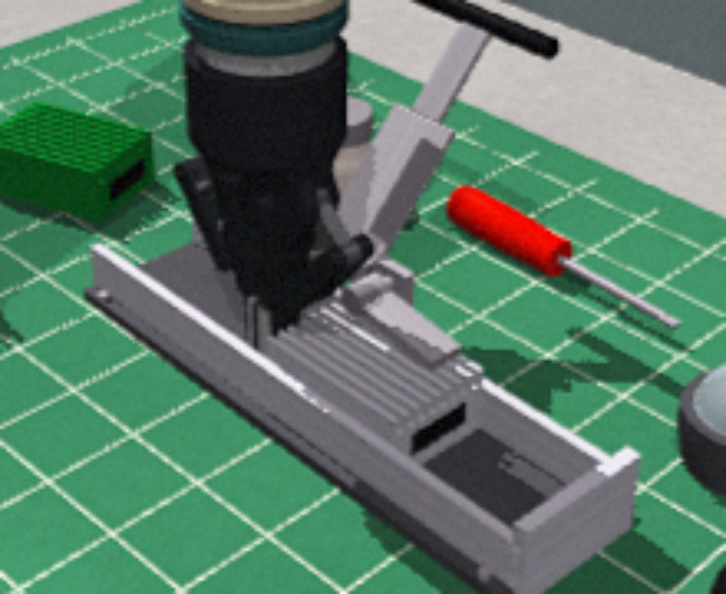

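View pics/w6.png

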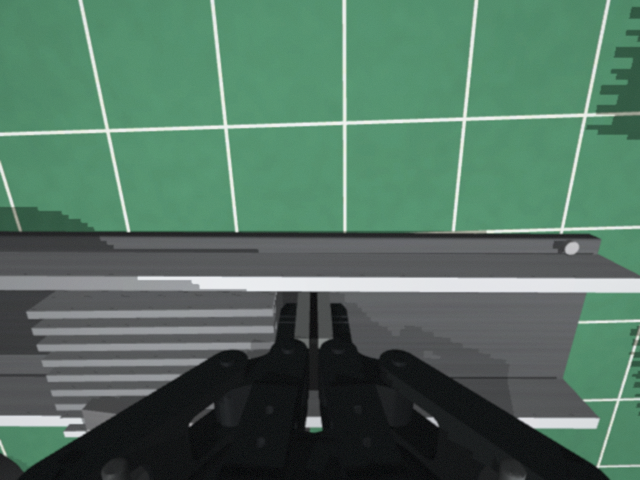

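apply_moves(
  motion=[
    [-0.7,0,0,0,0],
    [-1.4,0,0,0,0],
    [-2.1,0,0,0,0],
    [-2.8,0,0,0,0],
    [-3.5,0,0,0,0],
    [-4.2,0,0,0,0],
    [-4.9,0,0,0,0],
    [-5.6,0,0,0,0],
    [-6.2,0,0,0,0],
    [-6.7,0,0,0,0],
    [-7.2,0,0,0,0],
    [-7.5,0,0,0,0],
    [-7.5,0,0,0,0],
  ],
)

```text
clock: 16.32
eef_pos: [526.9, -89.7, 17.3]
tool_rot: [-1.571, 0.0, 1.54]
force: [-1.2, -0.1, -0.8]
width: -0.2
```

Run:
```python
from h import *
fix()
p=ctrl.get_image('side'); save({'image':cv2.resize(p['image'][180:360,200:420],None,fx=3.3,fy=3.3)},'s7')
p=ctrl.get_image('wrist'); save(p,'w7')
```

```text
t 16.325 fix 42.62727484444568 -14.06525191854685 17.33777902764703 F [-1.15675661 -0.13075503 -0.81731733] [-1.57109015e+00  4.28910016e-04  1.54045228e+00]
```

View pics/s7.png

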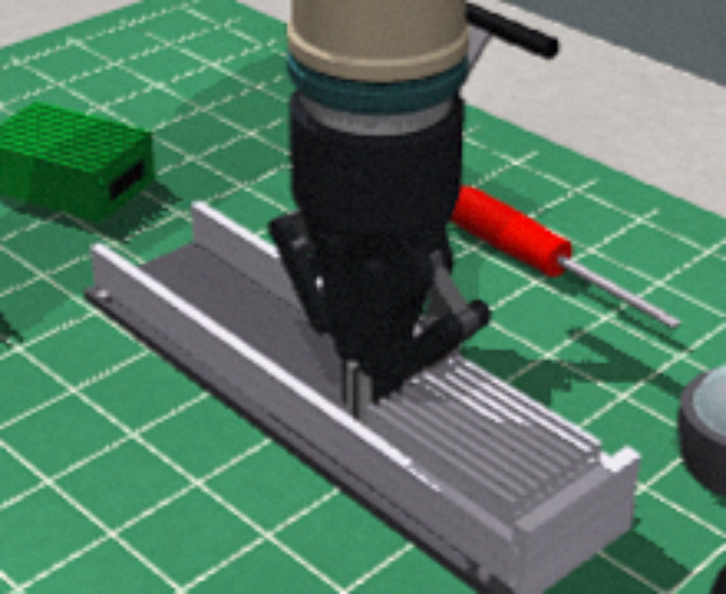

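View pics/w7.png

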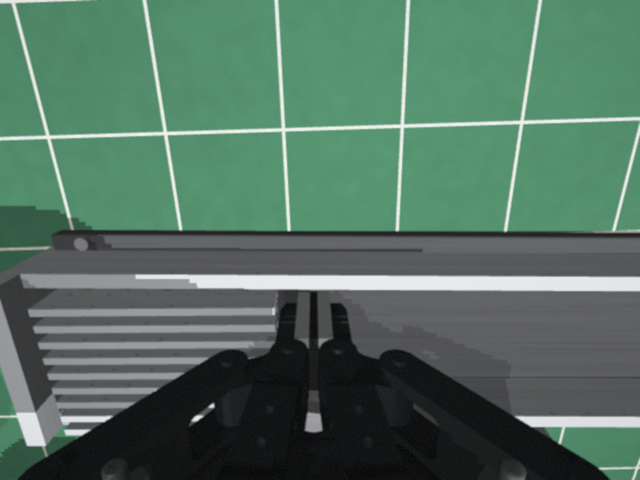

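apply_moves(
  motion=[
    [-0.2,0,0,0,0],
    [-0.4,0,0,0,0],
    [-0.6,0,0,0,0],
    [-0.6,0,0,0,0],
    [-0.6,0,0,0,0],
  ],
)

```text
clock: 17.05
eef_pos: [526.6, -95.3, 17.3]
tool_rot: [-1.571, 0.0, 1.541]
force: [0.4, 1.2, 0.4]
width: -0.1
```

Run:
```python
from h import *
fix()
p=ctrl.get_image('wrist'); save({'image':cv2.resize(p['image'][220:480,:400],None,fx=2,fy=2)},'w8')
```

```text
t 17.05 fix 48.2723119667995 -14.161741551232488 17.286793990936193 F [0.44469088 1.23182895 0.43821304] [-1.57086209e+00  1.84333728e-04  1.54082844e+00]
```

View pics/w8.png

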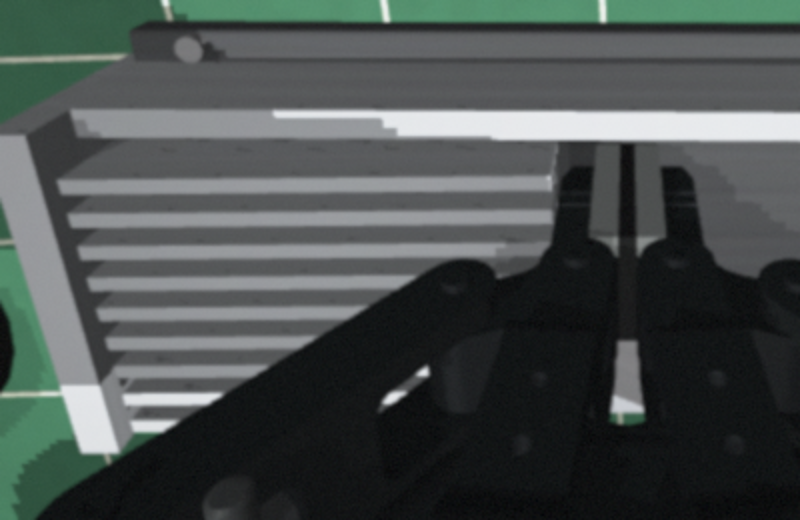

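The gap to the stop is now about 2 mm, which puts the centre at about 109. I back off and lift out, keeping to the -y side of the catch, then check.

apply_moves(
  motion=[
    [0.5,0,0,0,0],
    [1,0,0,0,0],
    [1,0,0,0,0],
    [1,-2,0,0,0],
    [1,-4,0,0,0],
    [1,-8,0.5,0,0],
    [1,-13,3,0,0],
    [1,-18,7,0,0],
    [1,-20,12,0,0],
    [1,-20,14,0,0],
    [1,-20,14,0,0],
  ],
)

```text
clock: 18.48
eef_pos: [385.9, -81.0, 217.8]
tool_rot: [-1.571, -0.0, 1.54]
force: [0.9, -0.6, 0.7]
width: -0.0
```

Run:
```python
from h import *
fix()
p=ctrl.get_image('side'); save({'image':cv2.resize(p['image'][180:380,220:480],None,fx=3,fy=3)},'s9')
for q in ['driver','bar_grip','catch_tip','bezel','driver_tool','projector','jar']: print(q,[(d['location'],round(d['confidence'],2)) for d in ctrl.mark_of(p,q)][:2])
t=ctrl.get_image('top'); save({'image':cv2.resize(t['image'][160:340,230:500],None,fx=2.9,fy=2.9,interpolation=cv2.INTER_CUBIC)},'t9')
for q in ['driver','catch_tip','end_stop']: print(q,[(d['location'],round(d['confidence'],2)) for d in ctrl.mark_of(t,q)][:2])
```

```text
t 18.475 fix 38.088429681133654 -155.29228318943856 217.78314798919916 F [ 0.87220245 -0.55367849  0.6959409 ] [-1.57103593e+00 -9.62004185e-06  1.54033581e+00]
driver [([538.3, -154.0, 6.9], 0.89), ([566.8, 228.2, -3.0], 0.68)]
bar_grip [([684.8, 23.5, 155.0], 0.64)]
catch_tip []
bezel [([541.3, -153.8, 8.2], 0.63), ([572.1, -299.5, -0.1], 0.61)]
driver_tool [([559.2, -46.6, 52.3], 0.63), ([712.7, -55.6, -3.7], 0.62)]
projector [([648.8, -224.3, 3.6], 0.92)]
jar [([695.0, 109.9, 2.6], 0.68), ([647.2, -223.3, 4.4], 0.67)]
driver [([437.0, 182.8, 1.7], 0.95), ([572.0, 224.8, 0.1], 0.87)]
catch_tip [([567.0, -97.9, 33.4], 0.65)]
end_stop [([535.1, -205.7, 25.5], 0.55)]
```

View pics/s9.png

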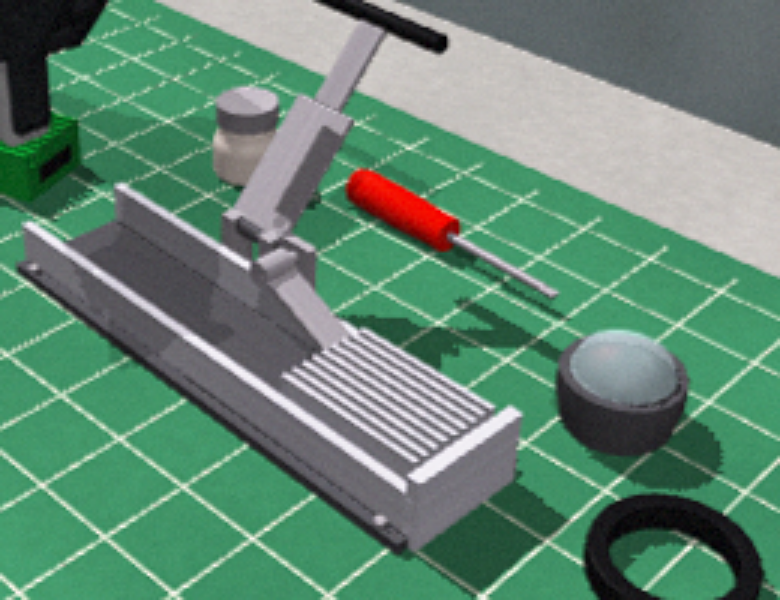

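View pics/t9.png

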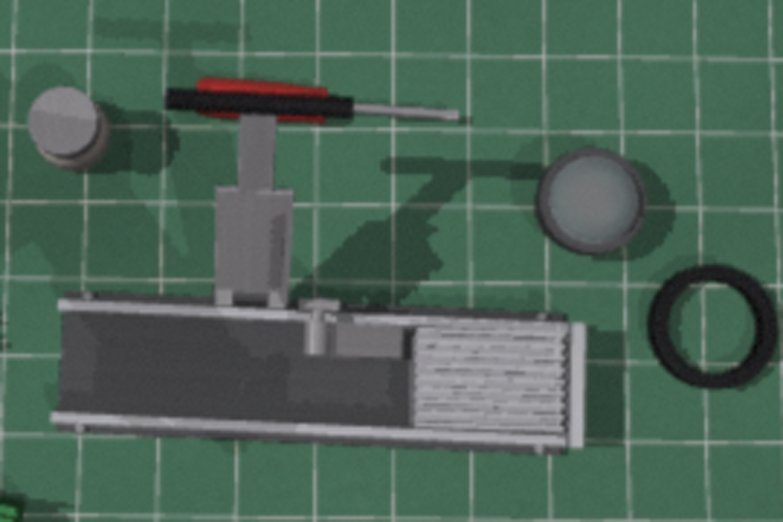

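Run:
```python
from h import *
a=cv2.imread('pics/side0.png'); p=ctrl.get_image('side'); save(p,'s10'); b=cv2.imread('pics/s10.png')
r=lambda i:cv2.resize(i[255:335,280:380],None,fx=4,fy=4,interpolation=cv2.INTER_CUBIC)
cv2.imwrite('pics/cmp.png',np.hstack([r(a),r(b)]))
```

```text
(no output)
```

View pics/cmp.png

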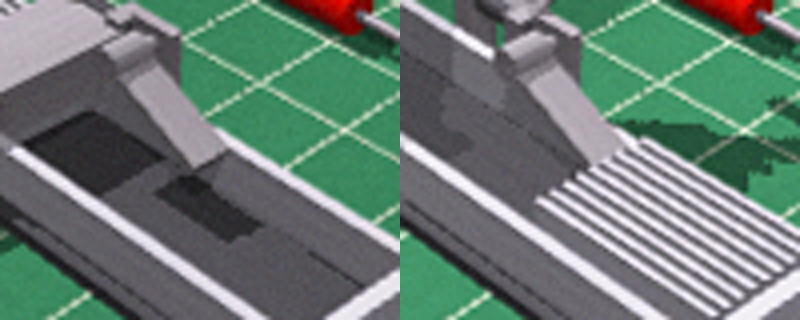

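The catch is in the same pose as at the start: tip corner at (195,168) before and at about (190,165) now, partly hidden by the driver. The driver is flat in front of it. I'm handing in.

```bash
python3 -c "
from cell import ctrl
print(ctrl.finish_job())"
```

```text
the job is handed in; nothing more can be done
None
```

The job is handed in, at about 19 s on the robot's clock; `finish_job` gives no verdict, so the result rests on my own checks below.

- **Bar:** I gripped the bar by its rod and swung it over to about 2.25 rad. I then let it go, and it rests open at about 2.3 rad (rod seen at about y +142 mm in the fixture frame, 155 mm high).
- **Driver:** With closed fingers on its rear face, along the -y side of the channel, I pushed it to the test end. Its front edge lifted the catch on the way. Its centre is now at about x = +107 to +109 mm, flat in the channel, with about 2 mm left to the end stop.
- **Catch:** It looks the same as in the starting picture, with its tip just behind the driver's rear end. I kept the fingers about 8 mm or more to the side of it, going by the fitted fixture position.
- **Bystanders:** All four are where they were, within measurement error. The arm ended clear of everything, at 218 mm height.

**Failed or disagreeing checks:**
- After the push, the detector found no catch tip in the side view, because the driver partly hides it. It did find the tip in the top view, at its down position.
- The top view did not report the driver in the channel, only the green look-alikes. Its final position therefore comes from the side view and the wrist picture.
- The fixture position from the two cameras differed by about 2 mm.

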